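# Put the seasonings back in their rack by height

### The arm

A 6-joint arm with a two-finger parallel gripper is mounted at the origin on a cart in front of the work surface, level with it; the furniture and walls round the work are solid. World frame = base frame: x ahead of the robot, y to its left, z up, the work surface at z = 0. Lengths are in m, angles in degrees, forces in N, time in s.
With the tool pointing down it reaches from about 0.25 to 0.725 m from the base axis. Payload 9.7 kg.
Tool frame: the origin (TCP) lies at the very end of the fingers, on their centre line; the grasp point (between the pads) lies 19 mm behind it; z points along the fingers, y is the line along which they close (so a half turn about z gives the same grasp; the last joint's range is limited). The gripper opens to 85 mm and grips with 20 to 120 N. Pads are 22 mm wide; open, the fingers measure 114 mm over their backs; the gripper's body (76 mm by 85 mm) begins 54 mm behind the grasp point. The pads swing forward as they close: fully open they stand 13 mm farther back than shut.
Start: joints at [-67.38, 4.979, 10.078, 95.1, 0, 90], TCP at [0.212, -0.508, 0.231] pointing down, gripper open.
Joint ranges: [-179.16, 179.16], [-48.56, 103.87], [-65.8, 70.77], [-126.05, 130.52], [-82.76, 87.17], [-180, 180]. Speed limits (degrees/s): [127.2, 127.2, 147.25, 180, 180, 180].

### API

Orientations are given as [roll, pitch, yaw] about the fixed x, y, z axes, in that order (R = Rz(yaw) Ry(pitch) Rx(roll)).
In Python, from workcell import bot gives the robot as it stands.
- The arm moves only by the tool step_arm, never from a script. Its argument "targets" is a list of rows, each a list of 3 entries, a list of its own where there are three numbers: the opening, from 0 (shut) to 1 (fully open), then the shift along the world's x, y, z in mm, then the turn, a rotation vector about the world's x, y, z in rad. In form: [[grip, [tx, ty, tz], [wx, wy, wz]], ...]. A call has 1 to 8 rows; each row is the pose to reach, as a shift and turn from the pose commanded when the call began; what a row does not reach only later rows make up. A row lasts 1/10 s, in which the tool goes at most 50 mm and 8.59 degrees, less where a joint would pass 70% of its speed; a pose out of reach is approached as far as the arm can. A call with a gripper value outside its range is refused whole. The fingers move at their own pace and stop on an object; "force" is the grip in N (left out, the last holds). Time passes only in rows, so rows that repeat a pose let the fingers close. It gives the time, the measured TCP pose, the force, the opening and the grip force at its end, in the units of the state.
- bot.get_obs(): the state, without advancing time (a new reading comes with each control period).
- bot.camera(name): name is "scene" or "top"; returns (picture, depth): 400x640x3 uint8, red, green, blue; 400x640 float32, m along the optical axis (not along the pixel's ray), 0 where there is no reading.
- bot.camera_params(name): a dict with "K" (3x3 intrinsics, pixels), "R" (3x3) and "t" (3): a world point X has camera coordinates R X + t. Camera axes: x right, y down, z forward; pixel columns grow to the right and rows downward; lengths in m; the calibration is good to about 2 mm. A picture is of the moment at which its call begins. camera_params takes no time and is no camera call.
- bot.job_done(): hands the job in; it is judged then, once.
The state is a dict: "time": time; "q": joint angles; "qd": joint speeds; "joint_efforts": joint torques, N m; "ee_pos": TCP position; "tcp_rot": TCP orientation; "wrist_force": force on the tool from outside, world axes, zero at the start; "torque": the same for the moment, N m; "opening": finger opening in m; "grasp_force": force on a finger pad.
Only numpy, scipy, OpenCV 4.12 (cv2) and the standard library are available. Lean on these libraries where they do the work, as an engineer would, in place of code of your own. Each camera call takes 0.05 s, during which the arm holds its last target. There are 200 camera calls.

### The job

Put the four seasonings away in the wooden rack, one to each bay, standing upright on the bay floor and lined up by height: the tallest in the bay next to the coffee tin, then each one shorter than the last, down to the shortest in the bay next to the red tea carton. Leave the coffee tin and the tea carton standing where they are.

Things in the scene. Friction and masses are not known exactly. Their poses are not given: they have to be found in the camera images.
- salt_mill: wooden salt mill, turned, brown, 150 mm high, 58 mm across at the foot, head 50 mm across between 109 and 139 mm height (grip there), small knob on top; loose, upright at the start, standing singly on the worktop in front of the rack. Origin: centre of its underside, z up. 
- spice_jar: glass spice jar with a label and a red screw cap with a dark top, 106 mm high, 42 mm across, the cap 45 mm across from 85 mm height up; loose, upright at the start, standing singly on the worktop in front of the rack. Origin: centre of its underside, z up. 
- pepper_shaker: grey and clear pepper shaker with a round grey top, 90 mm high, 44 mm across up to 66 mm height, the top above 74 mm 34 mm across; loose, upright at the start, standing singly on the worktop in front of the rack. Origin: centre of its underside, z up. 
- salt_pot: small blue ceramic salt pot with a fixed pale wooden lid, 50 mm across up to 53 mm height, small knob on the lid to 66 mm; loose, upright at the start, standing singly on the worktop in front of the rack. Origin: centre of its underside, z up. 
- bay_1: bay 1 of 4 of the fixed wooden seasoning rack (the end bay at the rack's +y end): dark rubber pad, 66 mm square, bays 80 mm apart, 74 x 74 mm clear, open above, bounded by 6 mm steel rods (tops 23 mm above the pad); rack's end cheeks 44 mm above the pad. Origin: centre of the pad's top face, 16 mm above the worktop; z up, y along the row to bay_1's end, x to the rack's back.
- bay_2: bay 2 of 4 of the fixed wooden seasoning rack (beside bay_1): dark rubber pad, 66 mm square, 74 x 74 mm clear, open above, bounded by 6 mm steel rods (tops 23 mm above the pad); rack's end cheeks 44 mm above the pad. Origin: centre of the pad's top face, 16 mm above the worktop; z up, y along the row to bay_1's end, x to the rack's back.
- bay_3: bay 3 of 4 of the fixed wooden seasoning rack (beside bay_4): dark rubber pad, 66 mm square, 74 x 74 mm clear, open above, bounded by 6 mm steel rods (tops 23 mm above the pad); rack's end cheeks 44 mm above the pad. Origin: centre of the pad's top face, 16 mm above the worktop; z up, y along the row to bay_1's end, x to the rack's back.
- bay_4: bay 4 of 4 of the fixed wooden seasoning rack (the end bay at the rack's -y end): dark rubber pad, 66 mm square, 74 x 74 mm clear, open above, bounded by 6 mm steel rods (tops 23 mm above the pad); rack's end cheeks 44 mm above the pad. Origin: centre of the pad's top face, 16 mm above the worktop; z up, y along the row to bay_1's end, x to the rack's back.
- coffee_tin: big tan coffee tin with an orange-yellow lid, 130 mm across, 137 mm high, standing on the worktop just beyond one end of the rack (either end), about 250 mm from the rack's centre. Origin: centre of its underside, z up. Stays where it is.
- tea_box: red tea carton, 69 x 133 mm, 66 mm high, lying on the worktop just beyond the other end of the rack. Origin: centre of its underside, z up. Stays where it is.

How it is judged (in metres and radians):
At the end, for the whole second after the job is handed in: From the coffee tin's end to the tea carton's end the bays hold salt mill, spice jar, pepper shaker, salt pot: each upright (within 0.12 rad), its foot on the pad of its bay (within 8 mm in height, 24 mm sideways), released and at rest (((y of coffee_tin in the frame of bay_1 above 0 m and horizontal distance between salt_mill and bay_1 below 0.024 m and z of salt_mill in the frame of bay_1 between -0.008 and 0.008 m and angle between each of salt_mill, spice_jar, pepper_shaker, salt_pot's own z axis and vertical below 0.12 rad and linear speed of each of salt_mill, spice_jar, pepper_shaker, salt_pot below 0.02 m/s and horizontal distance between spice_jar and bay_2 below 0.024 m and z of spice_jar in the frame of bay_2 between -0.008 and 0.008 m and horizontal distance between pepper_shaker and bay_3 below 0.024 m and z of pepper_shaker in the frame of bay_3 between -0.008 and 0.008 m and horizontal distance between salt_pot and bay_4 below 0.024 m and z of salt_pot in the frame of bay_4 between -0.008 and 0.008 m) or (y of coffee_tin in the frame of bay_1 below 0 m and horizontal distance between salt_mill and bay_4 below 0.024 m and z of salt_mill in the frame of bay_4 between -0.008 and 0.008 m and angle between each of salt_mill, spice_jar, pepper_shaker, salt_pot's own z axis and vertical below 0.12 rad and linear speed of each of salt_mill, spice_jar, pepper_shaker, salt_pot below 0.02 m/s and horizontal distance between spice_jar and bay_3 below 0.024 m and z of spice_jar in the frame of bay_3 between -0.008 and 0.008 m and horizontal distance between pepper_shaker and bay_2 below 0.024 m and z of pepper_shaker in the frame of bay_2 between -0.008 and 0.008 m and horizontal distance between salt_pot and bay_1 below 0.024 m and z of salt_pot in the frame of bay_1 between -0.008 and 0.008 m))); the robot touches nothing.
It fails at once if the coffee tin is shoved more than 25 mm or tipped (distance of coffee_tin from where it was at the start of the episode above 0.025 m or angle between coffee_tin's own z axis and vertical above 0.3 rad).
It fails at once if the tea carton is shoved more than 25 mm or tipped (distance of tea_box from where it was at the start of the episode above 0.025 m or angle between tea_box's own z axis and vertical above 0.3 rad).
It also fails if it takes over 112 s, if anything falls off the work surface, if the arm or the gripper's body presses on something with over 40 N, if the wrist force passes 120 N, or if a joint passes its speed limit or range.

## Working session

There is one attempt and no reset: what is moved stays moved. The work goes in short steps, Python scripts to look and compute and a tool call to move; the robot and the scene stay as the last step left them, time stands still between calls to the robot, and variables do not carry over. Pictures are saved under pics/ and viewed, at most 14 in all, crops included, and the job is handed in when it is done.

Besides the shell and the picture viewer there is one more tool, called by a JSON object that holds its "method" and its "body", one argument or row to a line. step_arm: Moves the arm, as the interface text tells. Its arguments: {"type":"object","properties":{"targets":{"type":"array","items":{"type":"array"}},"force":{"type":"number"}},"required":["targets"]}

```bash
mkdir -p pics; cat > h.py <<'E'
import numpy as np, cv2
from workcell import bot
def cam(n):
    im,d=bot.camera(n); P=bot.camera_params(n); return im,d,P
def pts(d,P):
    K=P["K"];R=np.array(P["R"]);t=np.array(P["t"])
    v,u=np.mgrid[0:d.shape[0],0:d.shape[1]]
    c=np.stack([(u-K[0][2])/K[0][0]*d,(v-K[1][2])/K[1][1]*d,d],-1)
    X=(c-t)@R; X[d==0]=np.nan; return X
E
python3 - <<'E'
from h import *
for n in("top","scene"):
    im,d,P=cam(n); cv2.imwrite(f"pics/{n}0.png",im[:,:,::-1]); np.savez(f"{n}0.npz",im=im,d=d)
    print(n,np.round(P["K"],1).tolist(),np.round(-np.array(P["R"]).T@P["t"],3))
o=bot.get_obs();print(o)
E
```

```text
top [[420.1, 0.0, 319.4], [0.0, 420.1, 196.2], [0.0, 0.0, 1.0]] [0.329 0.003 1.128]
scene [[438.4, 0.0, 320.1], [0.0, 438.4, 198.0], [0.0, 0.0, 1.0]] [0.004 0.69  0.584]
{'time': 0.1, 'q': array([-6.73793559e+01,  5.00747129e+00,  1.00391572e+01,  9.50977642e+01,
        4.50337291e-04,  9.00005162e+01]), 'qd': array([-0.01388359, -0.15693437,  0.07643554,  0.01379424,  0.09160604,
        0.02557548]), 'joint_efforts': array([ 7.48447255e-04, -5.21562624e+01,  4.65651977e+01,  1.59188843e-02,
       -4.76190871e-05,  1.09718928e-05]), 'ee_pos': array([ 0.21147363, -0.50751144,  0.23065999]), 'tcp_rot': array([-1.79933922e+02, -4.49741670e-04,  2.26201274e+01]), 'wrist_force': array([-0.44760248, -0.17965861, -0.63834505]), 'torque': array([ 0.00416407, -0.01447688, -0.0028719 ]), 'grasp_force': 0.0, 'opening': 0.08544809261898854}
```

View pics/top0.png

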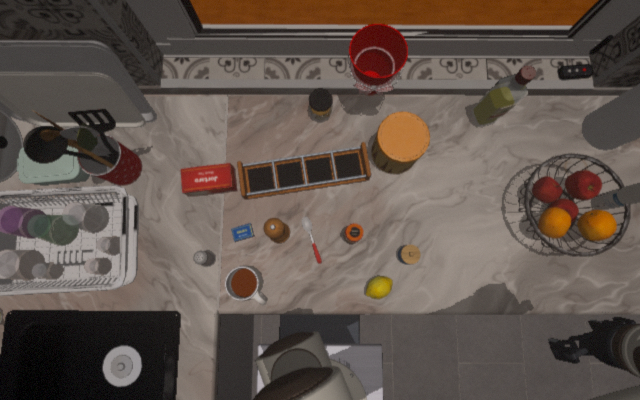

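View pics/scene0.png

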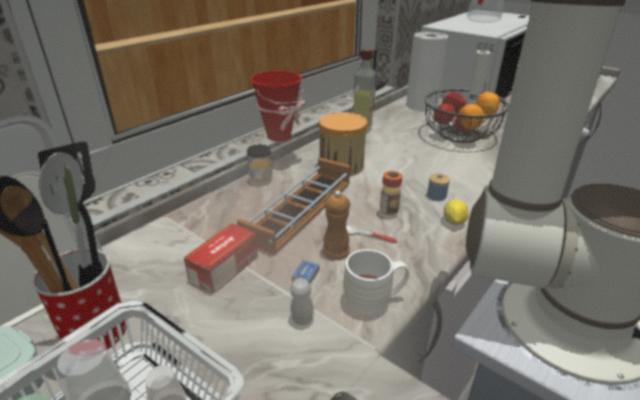

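The coffee tin is at image right (403,142), the -y end, and the tea carton is at left (208,178). So the mill goes to bay_4, the jar to bay_3, the shaker to bay_2 and the pot to bay_1. In the top view the mill is at (275,230), the jar at (353,233), the pot at (410,254) and the shaker at (203,258). The mug (243,283) and the lemon (378,288) are obstacles.

```bash
python3 - <<'E'
from h import *
f=np.load("top0.npz");X=pts(f["d"],bot.camera_params("top"))
g=np.load("scene0.npz");XS=pts(g["d"],bot.camera_params("scene"))
print("table",X[215,315],X[260,320])
allp=np.concatenate([X.reshape(-1,3),XS.reshape(-1,3)]);
for n,(u,v),h in(("mill",(275,230),.150),("jar",(353,233),.106),("pot",(410,254),.066),("shaker",(203,258),.09),("mug",(240,283),.09),("tin",(403,142),.137),("lemon",(378,288),.05),("spoon",(315,240),.02)):
    c=X[v,u]; w=X[v-22:v+22,u-22:u+22].reshape(-1,3)
    s=w[(w[:,2]>.015)&(np.hypot(*(w[:,:2]-c[:2]).T)<.05 if n!="tin" else w[:,2]>.1)]
    out=[n,np.round(c,3),"top max",round(np.nanmax(s[:,2]),3)]
    for nm,A in(("T",X),("S",XS)):
        A=A.reshape(-1,3);q=A[(A[:,2]>.5*h)&(A[:,2]<h+.01)&(np.hypot(*(A[:,:2]-c[:2]).T)<.05)]
        if len(q)>5:
            (a,r)=cv2.minEnclosingCircle(np.float32(q[:,:2]*1000)); out+=[nm,np.round(a),round(r),len(q)]
    print(*out)
# pads: dark mask
im=f["im"];m=(im.max(2)<45).astype(np.uint8);
P=bot.camera_params("top");R=np.array(P["R"]);C=-R.T@P["t"]
def ray(u,v,z):
    r=R.T@np.linalg.inv(P["K"])@np.array([u,v,1]);return C+r*(z-C[2])/r[2]
m[:, :240]=0;m[:,370:]=0;m[:150]=0;m[195:]=0
for c in cv2.findContours(m,0,2)[0]:
    if cv2.contourArea(c)>150:
        r=cv2.minAreaRect(c);print(r,np.round(ray(*r[0],.016),4), np.array(r[1])/420*1.112)
# colour-circle centres of tops
E
```

```text
table [0.48388347 0.01122874 0.00293917] [ 0.36367976 -0.00253664  0.00252388]
mill [0.429 0.105 0.136] top max 0.151 T [436. 110.] 25 350 S [435. 114.] 25 721
jar [ 0.426 -0.082  0.106] top max 0.112 T [427. -85.] 22 293 S [428. -83.] 24 531
pot [ 0.377 -0.229  0.064] top max 0.068 T [ 377. -232.] 25 330 S [ 380. -228.] 26 285
shaker [0.365 0.285 0.087] top max 0.092 T [366. 293.] 19 222 S [367. 298.] 18 570
mug [0.304 0.202 0.034] top max 0.096 T [305. 186.] 43 235 S [305. 192.] 44 1644
tin [ 0.646 -0.205  0.141] top max 0.145 T [ 646. -205.] 50 1410 S [ 646. -204.] 50 780
lemon [ 0.293 -0.147  0.055] top max 0.062 T [ 293. -153.] 38 487 S [ 294. -141.] 31 436Traceback (most recent call last):
  File "<stdin>", line 9, in <module>
    res = np.fmax.reduce(a, axis=axis, out=out, **kwargs)
ValueError: zero-size array to reduction operation fmax which has no identity
```

```bash
cat >> h.py <<'E'
from scipy.optimize import least_squares
def circ(A,c,z0,z1,r,rad=.045):
    q=A.reshape(-1,3);q=q[(q[:,2]>z0)&(q[:,2]<z1)&(np.hypot(*(q[:,:2]-c).T)<rad)]
    if len(q)<8: return None,len(q)
    s=least_squares(lambda p:np.hypot(q[:,0]-p[0],q[:,1]-p[1])-r,c,loss="soft_l1",f_scale=.002)
    return np.round(s.x*1000,1),len(q)
E
python3 - <<'E'
from h import *
f=np.load("top0.npz");P=bot.camera_params("top");X=pts(f["d"],P)
XS=pts(np.load("scene0.npz")["d"],bot.camera_params("scene"))
for n,c,z0,z1,r,zt in(("mill",(.435,.112),.112,.137,.025,.13),("jar",(.427,-.084),.088,.1,.0225,.1),("pot",(.378,-.23),.015,.05,.025,.045),("shaker",(.366,.295),.015,.06,.022,.08),("shakertop",(.366,.295),.076,.085,.017,.08)):
    m=(X[:,:,2]>zt)&(np.hypot(X[:,:,0]-c[0],X[:,:,1]-c[1])<.045); a=X[m];
    print(n,"S",circ(XS,np.array(c),z0,z1,r),"T top centroid",np.round((a.max(0)+a.min(0))[:2]*500,1),np.round(np.ptp(a,axis=0)*1000))
R=np.array(P["R"]);C=-R.T@P["t"]
def ray(u,v,z):
    r=R.T@np.linalg.inv(P["K"])@np.array([u,v,1]);return C+r*(z-C[2])/r[2]
im=f["im"].copy();m=(im.max(2)<50).astype(np.uint8)
m[:,:240]=0;m[:,370:]=0;m[:150]=0;m[195:]=0
for c in cv2.findContours(m,0,2)[0]:
    if cv2.contourArea(c)>150:
        r=cv2.minAreaRect(c);print(np.round(r[0],1),np.round(r[1],1),r[2],np.round(ray(*r[0],.016),4))
for (u,v) in((260,179),(289,174),(318,169),(347,164)):print(X[v,u])
q=X[140:205,225:380].reshape(-1,3);q=q[(q[:,2]>.05)&(q[:,2]<.075)&(q[:,1]>-.2)&(q[:,1]<.21)]
print("cheeks",[ (np.round(np.median(q[k],0),3),np.round(np.ptp(q[k],axis=0),3)) for k in(q[:,1]>.05,q[:,1]<.05)])
cv2.imwrite("pics/z.png",cv2.resize(f["im"][130:310,180:440,::-1],None,fx=3,fy=3))
E
```

```text
mill S (array([440.3, 108. ]), 388) T top centroid [434.9 109.1] [43. 45. 21.]
jar S (array([430.6, -84.4]), 96) T top centroid [427.3 -85.9] [42. 42. 12.]
pot S (array([ 379.5, -230.9]), 250) T top centroid [ 376.8 -231.8] [48. 50. 23.]
shaker S (array([370.1, 294.2]), 514) T top centroid [367.8 294. ] [29. 29. 12.]
shakertop S (array([371.4, 294.2]), 154) T top centroid [367.8 294. ] [29. 29. 12.]
[260.3 178.7] [21.5 22.8] 81.8698959350586 [0.581  0.1599 0.016 ]
[289.5 174.2] [21.6 22.7] 81.25383758544922 [0.5936 0.081  0.016 ]
[318.5 169.7] [21.5 22.7] 81.25383758544922 [0.6064 0.0021 0.016 ]
[347.4 165.2] [21.5 22.5] 80.53767395019531 [ 0.6195 -0.0769  0.016 ]
[0.58031514 0.16081084 0.01498993]
[0.59490981 0.08247078 0.01325515]
[0.60914615 0.00349922 0.01340116]
[ 0.62313312 -0.07575526  0.01474347]
cheeks [(array([0.565, 0.203, 0.059]), array([0.094, 0.017, 0.014])), (array([ 0.631, -0.124,  0.059]), array([0.096, 0.048, 0.024]))]
```

View pics/z.png

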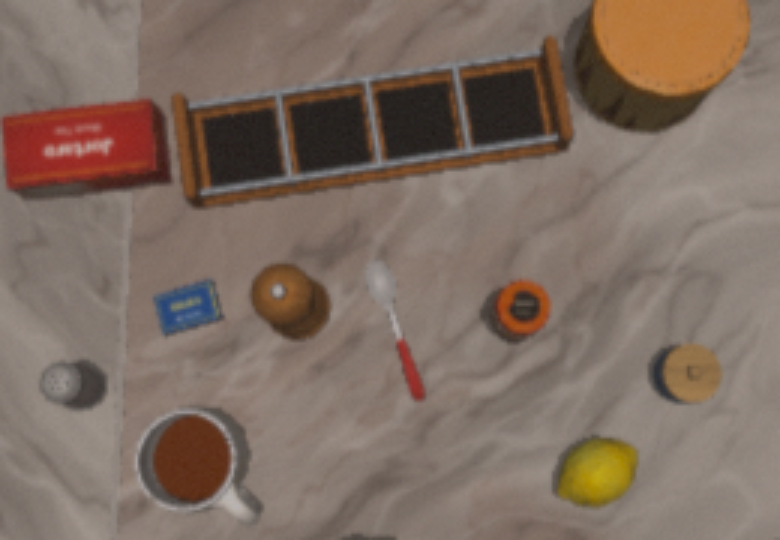

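The pads are 80.0 mm apart, which matches the spec, and the rack yaw is 9.2°. I'll keep the tool at yaw 99.2 throughout, so the fingers close across the row. The mill goes first, from (437,109) to bay_4 at (619.5,-77).

{"method": "step_arm", "body": {
  "targets": [
    [1, [15, 40, 0], [0, 0, 0.1]],
    [1, [29, 80, 0], [0, 0, 0.2]],
    [1, [44, 120, 0], [0, 0, 0.3]],
    [1, [59, 160, 0], [0, 0, 0.4]],
    [1, [73, 200, 0], [0, 0, 0.5]],
    [1, [88, 240, 0], [0, 0, 0.6]],
    [1, [102, 280, 0], [0, 0, 0.7]],
    [1, [113, 308, 0], [0, 0, 0.75]]
  ],
  "force": 40
}}

```text
time: 0.9
ee_pos: [0.3247, -0.1976, 0.2312]
tcp_rot: [180.0, -0.0, 65.9]
wrist_force: [0.5, 0.1, -0.1]
opening: 0.0854
grasp_force: 0.0
```

{"method": "step_arm", "body": {
  "targets": [
    [1, [15, 40, 0], [0, 0, 0.08]],
    [1, [29, 80, 0], [0, 0, 0.16]],
    [1, [44, 120, 0], [0, 0, 0.24]],
    [1, [59, 160, 0], [0, 0, 0.32]],
    [1, [73, 200, 0], [0, 0, 0.4]],
    [1, [88, 240, 0], [0, 0, 0.48]],
    [1, [102, 280, 0], [0, 0, 0.56]],
    [1, [113, 308, 0], [0, 0, 0.587]]
  ]
}}

```text
time: 1.7
ee_pos: [0.4377, 0.1107, 0.2309]
tcp_rot: [-180.0, -0.0, 99.5]
wrist_force: [0.0, -0.2, 0.5]
opening: 0.0853
grasp_force: 0.0
```

{"method": "step_arm", "body": {
  "targets": [
    [1, [-1, -2, -30], [0, 0, 0]],
    [1, [-1, -2, -60], [0, 0, 0]],
    [1, [-1, -2, -90], [0, 0, 0]],
    [1, [-1, -2, -110], [0, 0, 0]],
    [1, [-1, -2, -126], [0, 0, 0]],
    [1, [-1, -2, -126], [0, 0, 0]]
  ]
}}

```text
time: 2.3
ee_pos: [0.4351, 0.106, 0.1029]
tcp_rot: [-179.8, 0.0, 99.2]
wrist_force: [0.3, -0.6, 0.0]
opening: 0.0852
grasp_force: 0.0
```

{"method": "step_arm", "body": {
  "targets": [
    [0.4, [0, 0, 0], [0, 0, 0]],
    [0.4, [0, 0, 0], [0, 0, 0]],
    [0.4, [0, 0, 0], [0, 0, 0]],
    [0.4, [0, 0, 0], [0, 0, 0]],
    [0.4, [0, 0, 0], [0, 0, 0]],
    [0.4, [0, 0, 0], [0, 0, 0]]
  ]
}}

```text
time: 2.9
ee_pos: [0.4372, 0.1065, 0.1067]
tcp_rot: [179.9, -0.0, 99.2]
wrist_force: [-1.0, -1.1, 6.9]
opening: 0.0469
grasp_force: 40.8
```

{"method": "step_arm", "body": {
  "targets": [
    [0.4, [0, 0, 10], [0, 0, 0]],
    [0.4, [0, 0, 30], [0, 0, 0]],
    [0.4, [0, 0, 60], [0, 0, 0]],
    [0.4, [0, 0, 85], [0, 0, 0]],
    [0.4, [0, 0, 100], [0, 0, 0]],
    [0.4, [0, 0, 100], [0, 0, 0]],
    [0.4, [0, 0, 100], [0, 0, 0]]
  ]
}}

```text
time: 3.6
ee_pos: [0.4366, 0.1063, 0.2051]
tcp_rot: [180.0, -0.0, 99.2]
wrist_force: [-0.2, 0.7, -1.7]
opening: 0.0462
grasp_force: 41.5
```

```bash
python3 - <<'E'
from h import *
im,d,P=cam("scene");cv2.imwrite("pics/s1.png",im[:,:,::-1]);XS=pts(d,P)
o=bot.get_obs();print(o["ee_pos"],o["opening"],o["grasp_force"])
for z in(.105,.12,.14,.16,.19):
    q=XS.reshape(-1,3);q=q[(abs(q[:,2]-z)<.005)&(np.hypot(q[:,0]-.437,q[:,1]-.108)<.05)];print(z,np.round((q.min(0)+q.max(0))*500),np.round(np.ptp(q,axis=0)*1000),circ(XS,np.array([.437,.108]),z-.006,z+.006,.026)) if len(q) else 0
E
```

```text
[0.43630937 0.10625567 0.20453759] 0.04635404513811208 41.47733055520803
0.105 [434. 116. 105.] [52. 46. 10.] (array([436.3, 111.7]), 173)
0.12 [431. 119. 120.] [43. 37. 10.] (array([437.7, 109.6]), 118)
0.14 [434. 115. 140.] [47. 44. 10.] (array([438.5, 108.6]), 167)
0.16 [434. 114. 160.] [38. 34. 10.] (array([441.5, 104.3]), 132)
0.19 [432. 117. 190.] [37. 33. 10.] (array([438.9, 106.7]), 103)
```

View pics/s1.png

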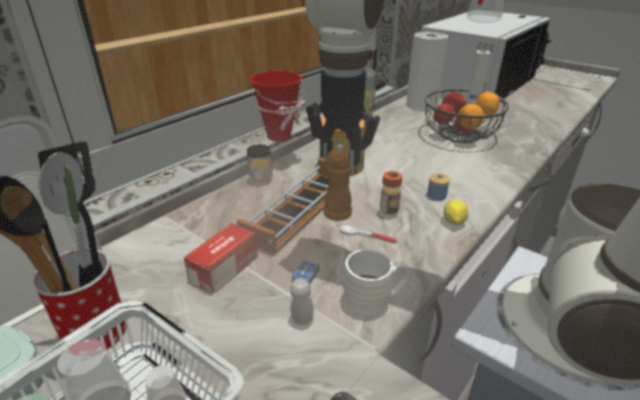

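The mill is held upright, centred at about (338,180). Moving it over bay_4.

{"method": "step_arm", "body": {
  "targets": [
    [0.4, [15, -15, 0], [0, 0, 0]],
    [0.4, [40, -40, 0], [0, 0, 0]],
    [0.4, [70, -70, 0], [0, 0, 0]],
    [0.4, [105, -105, 0], [0, 0, 0]],
    [0.4, [140, -140, 0], [0, 0, 0]],
    [0.4, [165, -168, 0], [0, 0, 0]],
    [0.4, [178, -180, 0], [0, 0, 0]],
    [0.4, [183, -185, 0], [0, 0, 0]]
  ]
}}

```text
time: 4.45
ee_pos: [0.6199, -0.0801, 0.203]
tcp_rot: [-179.8, -0.0, 99.1]
wrist_force: [-0.3, -0.1, -1.7]
opening: 0.0461
grasp_force: 41.7
```

{"method": "step_arm", "body": {
  "targets": [
    [0.4, [0, 0, -15], [0, 0, 0]],
    [0.4, [0, 0, -35], [0, 0, 0]],
    [0.4, [0, 0, -55], [0, 0, 0]],
    [0.4, [0, 0, -68], [0, 0, 0]],
    [0.4, [0, 0, -74], [0, 0, 0]],
    [0.4, [0, 0, -76], [0, 0, 0]],
    [0.4, [0, 0, -76], [0, 0, 0]]
  ]
}}

```text
time: 5.15
ee_pos: [0.6196, -0.0785, 0.1298]
tcp_rot: [180.0, 0.0, 99.2]
wrist_force: [-0.1, -0.5, -0.8]
opening: 0.0463
grasp_force: 41.7
```

{"method": "step_arm", "body": {
  "targets": [
    [0.4, [0, 0, -2], [0, 0, 0]],
    [0.4, [0, 0, -4], [0, 0, 0]],
    [0.4, [0, 0, -6], [0, 0, 0]],
    [0.4, [0, 0, -7], [0, 0, 0]],
    [0.4, [0, 0, -7], [0, 0, 0]]
  ]
}}

```text
time: 5.65
ee_pos: [0.6197, -0.0788, 0.1228]
tcp_rot: [180.0, 0.0, 99.2]
wrist_force: [0.4, -0.1, 3.5]
opening: 0.0462
grasp_force: 41.9
```

{"method": "step_arm", "body": {
  "targets": [
    [0.6, [0, 0, 0], [0, 0, 0]],
    [0.7, [0, 0, 0], [0, 0, 0]],
    [0.85, [0, 0, 0], [0, 0, 0]],
    [0.85, [0, 0, 0], [0, 0, 0]],
    [0.85, [0, 0, 20], [0, 0, 0]],
    [0.85, [0, 0, 50], [0, 0, 0]],
    [0.85, [0, 0, 85], [0, 0, 0]],
    [0.85, [0, 0, 100], [0, 0, 0]]
  ]
}}

```text
time: 6.45
ee_pos: [0.6201, -0.0788, 0.2258]
tcp_rot: [179.8, 0.1, 99.2]
wrist_force: [0.6, 0.0, 0.7]
opening: 0.0722
grasp_force: 0.0
```

{"method": "step_arm", "body": {
  "targets": [
    [0.85, [-30, 0, 0], [0, 0, 0]],
    [0.85, [-70, -2, 0], [0, 0, 0]],
    [0.85, [-110, -4, 0], [0, 0, 0]],
    [1, [-150, -6, 0], [0, 0, 0]],
    [1, [-180, -7, -25], [0, 0, 0]],
    [1, [-192, -7, -60], [0, 0, 0]],
    [1, [-192, -7, -90], [0, 0, 0]],
    [1, [-192, -7, -90], [0, 0, 0]]
  ]
}}

```text
time: 7.25
ee_pos: [0.4254, -0.0854, 0.1292]
tcp_rot: [-179.7, -0.1, 99.2]
wrist_force: [-0.2, 0.2, 0.4]
opening: 0.0853
grasp_force: 0.0
```

```bash
python3 - <<'E'
from h import *
im,d,P=cam("scene");cv2.imwrite("pics/s2.png",im[:,:,::-1]);XS=pts(d,P)
for z in(.05,.09,.14,.16):print(z,circ(XS,np.array([.62,-.077]),z-.006,z+.006,.025))
im,d,P=cam("top");X=pts(d,P)
m=(X[:,:,2]>.12)&(X[:,:,2]<.18)&(np.hypot(X[:,:,0]-.62,X[:,:,1]+.077)<.04);a=X[m];print(np.round((a.max(0)+a.min(0))*500),np.ptp(a,axis=0))
print(bot.get_obs()["ee_pos"])
E
```

```text
0.05 (array([619.5, -75.7]), 126)
0.09 (array([625. , -80.1]), 67)
0.14 (array([621.9, -75.4]), 114)
0.16 (array([621.4, -95.2]), 21)
[618. -75. 144.] [0.04922583 0.04928184 0.04624707]
[ 0.42758407 -0.08568448  0.13306805]
```

View pics/s2.png

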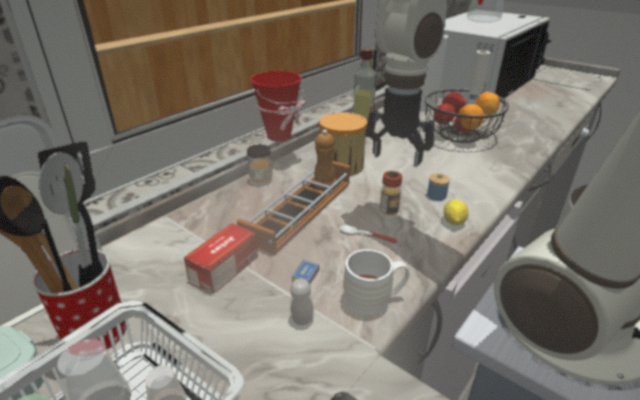

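The mill stands upright in bay_4 at (325,155), within 2 mm of centre. The gripper is now above the jar at (392,190).

{"method": "step_arm", "body": {
  "targets": [
    [1, [0, 0, -25], [0, 0, 0]],
    [1, [0, 0, -50], [0, 0, 0]],
    [1, [0, 0, -72], [0, 0, 0]],
    [1, [0, 0, -84], [0, 0, 0]],
    [1, [0, 0, -84], [0, 0, 0]]
  ]
}}

```text
time: 7.85
ee_pos: [0.4276, -0.0856, 0.0482]
tcp_rot: [-179.9, -0.0, 99.2]
wrist_force: [0.5, -0.1, 0.3]
opening: 0.0855
grasp_force: 0.0
```

{"method": "step_arm", "body": {
  "targets": [
    [0.35, [0, 0, 0], [0, 0, 0]],
    [0.35, [0, 0, 0], [0, 0, 0]],
    [0.35, [0, 0, 0], [0, 0, 0]],
    [0.35, [0, 0, 0], [0, 0, 0]],
    [0.35, [0, 0, 0], [0, 0, 0]],
    [0.35, [0, 0, 0], [0, 0, 0]]
  ]
}}

```text
time: 8.45
ee_pos: [0.4284, -0.0859, 0.0496]
tcp_rot: [179.9, 0.1, 99.2]
wrist_force: [0.7, 0.0, 6.8]
opening: 0.0433
grasp_force: 35.3
```

{"method": "step_arm", "body": {
  "targets": [
    [0.35, [0, 0, 10], [0, 0, 0]],
    [0.35, [0, 0, 30], [0, 0, 0]],
    [0.35, [0, 0, 60], [0, 0, 0]],
    [0.35, [0, 0, 85], [0, 0, 0]],
    [0.35, [0, 0, 95], [0, 0, 0]],
    [0.35, [0, 0, 95], [0, 0, 0]]
  ]
}}

```text
time: 9.05
ee_pos: [0.4282, -0.0858, 0.1446]
tcp_rot: [179.9, 0.0, 99.2]
wrist_force: [-0.3, -0.5, -1.4]
opening: 0.0433
grasp_force: 36.1
```

{"method": "step_arm", "body": {
  "targets": [
    [0.35, [12, 6, 0], [0, 0, 0]],
    [0.35, [40, 20, 0], [0, 0, 0]],
    [0.35, [75, 37, 0], [0, 0, 0]],
    [0.35, [110, 54, 0], [0, 0, 0]],
    [0.35, [145, 72, 0], [0, 0, 0]],
    [0.35, [168, 83, 0], [0, 0, 0]],
    [0.35, [178, 88, 0], [0, 0, 0]],
    [0.35, [178, 88, 0], [0, 0, 0]]
  ]
}}

```text
time: 9.85
ee_pos: [0.6058, 0.0032, 0.1411]
tcp_rot: [-179.8, -0.0, 99.3]
wrist_force: [-0.8, -0.7, 0.0]
opening: 0.0435
grasp_force: 36.1
```

{"method": "step_arm", "body": {
  "targets": [
    [0.35, [0, 0, -15], [0, 0, 0]],
    [0.35, [0, 0, -35], [0, 0, 0]],
    [0.35, [0, 0, -55], [0, 0, 0]],
    [0.35, [0, 0, -68], [0, 0, 0]],
    [0.35, [0, 0, -74], [0, 0, 0]],
    [0.35, [0, 0, -77], [0, 0, 0]],
    [0.35, [0, 0, -79], [0, 0, 0]],
    [0.35, [0, 0, -79], [0, 0, 0]]
  ]
}}

```text
time: 10.65
ee_pos: [0.6059, 0.0022, 0.0657]
tcp_rot: [179.9, 0.0, 99.2]
wrist_force: [-2.5, -0.0, 2.7]
opening: 0.0433
grasp_force: 36.1
```

{"method": "step_arm", "body": {
  "targets": [
    [0.6, [0, 0, -1], [0, 0, 0]],
    [0.7, [0, 0, -1], [0, 0, 0]],
    [0.8, [0, 0, -1], [0, 0, 0]],
    [0.8, [0, 0, -1], [0, 0, 0]],
    [0.8, [0, 0, 20], [0, 0, 0]],
    [0.8, [0, 0, 50], [0, 0, 0]],
    [0.8, [0, 0, 85], [0, 0, 0]],
    [0.8, [0, 0, 110], [0, 0, 0]]
  ]
}}

```text
time: 11.45
ee_pos: [0.6058, 0.0023, 0.1766]
tcp_rot: [179.9, 0.0, 99.2]
wrist_force: [0.4, 0.4, -0.2]
opening: 0.0681
grasp_force: 0.0
```

{"method": "step_arm", "body": {
  "targets": [
    [0.8, [-30, 37, 0], [0, 0, 0]],
    [0.8, [-60, 74, 0], [0, 0, 0]],
    [0.8, [-90, 111, 0], [0, 0, 0]],
    [1, [-120, 148, 0], [0, 0, 0]],
    [1, [-150, 185, 0], [0, 0, 0]],
    [1, [-180, 222, 0], [0, 0, 0]],
    [1, [-210, 259, 0], [0, 0, 0]],
    [1, [-237, 292, 0], [0, 0, 0]]
  ]
}}

```text
time: 12.25
ee_pos: [0.367, 0.2957, 0.1745]
tcp_rot: [180.0, -0.0, 99.2]
wrist_force: [1.1, 1.2, -0.9]
opening: 0.0852
grasp_force: 0.0
```

```bash
python3 - <<'E'
from h import *
im,d,P=cam("scene");XS=pts(d,P)
print("shaker",circ(XS,np.array([.369,.294]),.02,.06,.022))
print("jar",circ(XS,np.array([.606,.002]),.106,.118,.0225))
im,d,P=cam("top");X=pts(d,P);cv2.imwrite("pics/t2.png",im[100:320,160:440,::-1])
m=(X[:,:,2]>.10)&(X[:,:,2]<.135)&(np.hypot(X[:,:,0]-.606,X[:,:,1]-.002)<.04);a=X[m];print(np.round((a.max(0)+a.min(0))*500),np.ptp(a,axis=0),np.nanmax(a[:,2]))
print(bot.get_obs()["ee_pos"])
E
```

```text
shaker (array([370.1, 294.2]), 468)
jar (None, 0)
[604.   2. 114.] [0.04405361 0.04272118 0.02660821] 0.12769681127057964
[0.36583052 0.29733765 0.17454214]
```

View pics/t2.png

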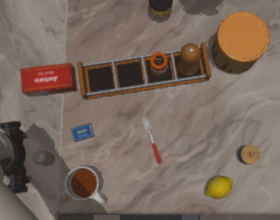

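The jar stands in bay_3 at crop (158,62) and the mill is in bay_4. Now the shaker.

{"method": "step_arm", "body": {
  "targets": [
    [1, [0, 0, -30], [0, 0, 0]],
    [1, [0, 0, -60], [0, 0, 0]],
    [1, [0, 0, -90], [0, 0, 0]],
    [1, [0, 0, -115], [0, 0, 0]],
    [1, [0, 0, -130], [0, 0, 0]],
    [1, [0, 0, -139], [0, 0, 0]],
    [1, [0, 0, -139], [0, 0, 0]]
  ]
}}

```text
time: 13.05
ee_pos: [0.3685, 0.294, 0.0348]
tcp_rot: [-180.0, 0.0, 99.2]
wrist_force: [0.4, 0.1, 0.1]
opening: 0.0854
grasp_force: 0.0
```

{"method": "step_arm", "body": {
  "targets": [
    [0.35, [0, 0, 0], [0, 0, 0]],
    [0.35, [0, 0, 0], [0, 0, 0]],
    [0.35, [0, 0, 0], [0, 0, 0]],
    [0.35, [0, 0, 0], [0, 0, 0]],
    [0.35, [0, 0, 0], [0, 0, 0]],
    [0.35, [0, 0, 0], [0, 0, 0]]
  ]
}}

```text
time: 13.65
ee_pos: [0.369, 0.2948, 0.0365]
tcp_rot: [179.9, -0.1, 99.2]
wrist_force: [-1.2, -1.1, 7.0]
opening: 0.0366
grasp_force: 39.7
```

{"method": "step_arm", "body": {
  "targets": [
    [0.35, [0, 0, 10], [0, 0, 0]],
    [0.35, [0, 0, 30], [0, 0, 0]],
    [0.35, [0, 0, 60], [0, 0, 0]],
    [0.35, [0, 0, 85], [0, 0, 0]],
    [0.35, [0, 0, 95], [0, 0, 0]],
    [0.35, [0, 0, 95], [0, 0, 0]]
  ]
}}

```text
time: 14.25
ee_pos: [0.3692, 0.2948, 0.1318]
tcp_rot: [179.9, -0.1, 99.2]
wrist_force: [-0.1, 0.5, -1.3]
opening: 0.037
grasp_force: 40.0
```

```bash
python3 - <<'E'
from h import *
im,d,P=cam("scene");XS=pts(d,P);cv2.imwrite("pics/s3.png",cv2.resize(im[130:380,200:420,::-1],None,fx=2.4,fy=2.4))
for z in(.1,.11,.12,.13):
    q=XS.reshape(-1,3);q=q[(abs(q[:,2]-z)<.005)&(np.hypot(q[:,0]-.369,q[:,1]-.294)<.04)];print(z,circ(XS,np.array([.369,.294]),z-.006,z+.006,.021),np.ptp(q,axis=0).round(3))
q=XS.reshape(-1,3);q=q[(np.hypot(q[:,0]-.369,q[:,1]-.294)<.035)&(q[:,2]>.03)];print(np.nanmin(q[:,2]))
E
```

```text
0.1 (array([369.4, 294.4]), 103) [0.029 0.03  0.009]
0.11 (array([368.8, 295.6]), 120) [0.032 0.03  0.01 ]
0.12 (array([368.3, 296.5]), 146) [0.037 0.034 0.01 ]
0.13 (array([368.4, 295.9]), 167) [0.041 0.027 0.01 ]
0.09401649445283661
```

View pics/s3.png

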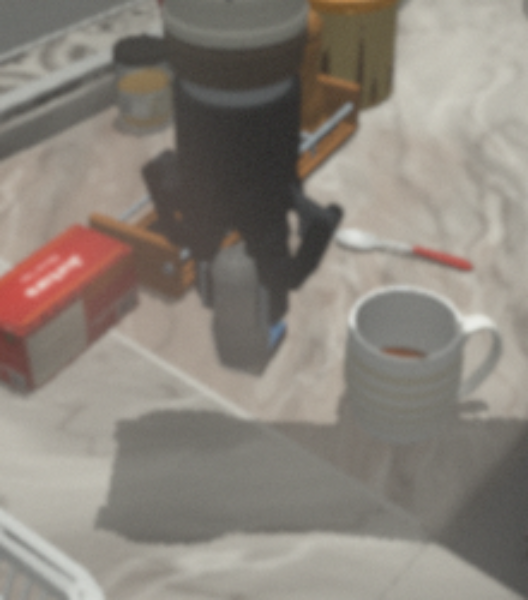

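The shaker is tapered and held upright, at about (245,310) in the crop. Carrying it to bay_2.

{"method": "step_arm", "body": {
  "targets": [
    [0.3, [15, -14, 0], [0, 0, 0]],
    [0.3, [44, -42, 0], [0, 0, 0]],
    [0.3, [78, -74, 0], [0, 0, 0]],
    [0.3, [112, -107, 0], [0, 0, 0]],
    [0.3, [146, -139, 0], [0, 0, 0]],
    [0.3, [180, -172, 0], [0, 0, 0]],
    [0.3, [210, -200, 0], [0, 0, 0]],
    [0.3, [224, -214, 0], [0, 0, 0]]
  ]
}}

```text
time: 15.1
ee_pos: [0.5937, 0.0776, 0.1277]
tcp_rot: [-179.8, 0.0, 99.1]
wrist_force: [-0.4, -0.5, -0.9]
opening: 0.0369
grasp_force: 40.0
```

{"method": "step_arm", "body": {
  "targets": [
    [0.3, [0, 0, -5], [0, 0, 0]],
    [0.3, [0, 0, -25], [0, 0, 0]],
    [0.3, [0, 0, -50], [0, 0, 0]],
    [0.3, [0, 0, -66], [0, 0, 0]],
    [0.3, [0, 0, -74], [0, 0, 0]],
    [0.3, [0, 0, -77], [0, 0, 0]],
    [0.3, [0, 0, -79], [0, 0, 0]],
    [0.3, [0, 0, -79], [0, 0, 0]]
  ]
}}

```text
time: 15.9
ee_pos: [0.592, 0.0807, 0.0526]
tcp_rot: [180.0, -0.0, 99.3]
wrist_force: [-3.3, -0.9, 7.3]
opening: 0.0369
grasp_force: 41.4
```

{"method": "step_arm", "body": {
  "targets": [
    [0.5, [0, 0, 0], [0, 0, 0]],
    [0.65, [0, 0, 0], [0, 0, 0]],
    [0.8, [0, 0, 0], [0, 0, 0]],
    [0.8, [0, 0, 0], [0, 0, 0]],
    [0.8, [0, 0, 20], [0, 0, 0]],
    [0.8, [0, 0, 50], [0, 0, 0]],
    [0.8, [0, 0, 85], [0, 0, 0]],
    [0.8, [0, 0, 115], [0, 0, 0]]
  ]
}}

```text
time: 16.7
ee_pos: [0.5925, 0.0803, 0.1679]
tcp_rot: [180.0, 0.0, 99.2]
wrist_force: [0.9, -0.2, 0.6]
opening: 0.0687
grasp_force: 0.0
```

{"method": "step_arm", "body": {
  "targets": [
    [0.8, [-40, -20, 0], [0, 0, 0]],
    [0.8, [-75, -50, 0], [0, 0, 0]],
    [0.8, [-105, -88, 0], [0, 0, 0]],
    [1, [-130, -130, 0], [0, 0, 0]],
    [1, [-155, -172, 0], [0, 0, 0]],
    [1, [-180, -214, 0], [0, 0, 0]],
    [1, [-200, -256, 0], [0, 0, 0]],
    [1, [-210, -290, 0], [0, 0, 0]]
  ]
}}

```text
time: 17.5
ee_pos: [0.3809, -0.2115, 0.1667]
tcp_rot: [180.0, 0.0, 99.2]
wrist_force: [1.2, 0.6, 0.9]
opening: 0.0857
grasp_force: 0.0
```

```bash
python3 - <<'E'
from h import *
im,d,P=cam("scene");XS=pts(d,P);cv2.imwrite("pics/s4.png",im[100:320,160:480,::-1])
print("pot",circ(XS,np.array([.378,-.231]),.02,.05,.025))
print("shaker",circ(XS,np.array([.594,.081]),.045,.075,.02))
print(bot.get_obs()["ee_pos"])
E
```

```text
pot (array([ 379.6, -230.9]), 219)
shaker (array([592.2,  82. ]), 224)
[ 0.38039321 -0.21474598  0.16646608]
```

View pics/s4.png

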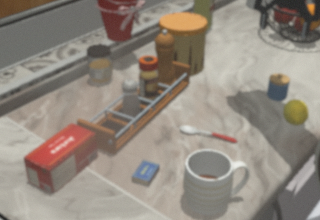

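The shaker is upright in bay_2 at crop (130,95). Now the pot.

{"method": "step_arm", "body": {
  "targets": [
    [1, [-4, -22, -20], [0, 0, 0]],
    [1, [-4, -22, -50], [0, 0, 0]],
    [1, [-4, -22, -80], [0, 0, 0]],
    [1, [-4, -22, -95], [0, 0, 0]],
    [1, [-4, -22, -95], [0, 0, 0]],
    [1, [-4, -22, -95], [0, 0, 0]]
  ]
}}

```text
time: 18.15
ee_pos: [0.3789, -0.2317, 0.0722]
tcp_rot: [180.0, 0.0, 99.2]
wrist_force: [0.3, -0.5, 1.1]
opening: 0.0855
grasp_force: 0.0
```

{"method": "step_arm", "body": {
  "targets": [
    [1, [0, 0, -20], [0, 0, 0]],
    [1, [0, 0, -38], [0, 0, 0]],
    [1, [0, 0, -45], [0, 0, 0]],
    [1, [0, 0, -45], [0, 0, 0]]
  ]
}}

```text
time: 18.55
ee_pos: [0.3787, -0.2316, 0.0267]
tcp_rot: [180.0, 0.0, 99.2]
wrist_force: [0.0, 0.0, 0.2]
opening: 0.085
grasp_force: 0.0
```

{"method": "step_arm", "body": {
  "targets": [
    [0.4, [0, 0, 0], [0, 0, 0]],
    [0.4, [0, 0, 0], [0, 0, 0]],
    [0.4, [0, 0, 0], [0, 0, 0]],
    [0.4, [0, 0, 0], [0, 0, 0]],
    [0.4, [0, 0, 0], [0, 0, 0]],
    [0.4, [0, 0, 0], [0, 0, 0]]
  ]
}}

```text
time: 19.15
ee_pos: [0.3792, -0.232, 0.0275]
tcp_rot: [179.9, 0.1, 99.2]
wrist_force: [-0.8, 0.4, 6.3]
opening: 0.0485
grasp_force: 41.6
```

{"method": "step_arm", "body": {
  "targets": [
    [0.4, [0, 0, 10], [0, 0, 0]],
    [0.4, [0, 0, 30], [0, 0, 0]],
    [0.4, [0, 0, 60], [0, 0, 0]],
    [0.4, [0, 0, 90], [0, 0, 0]],
    [0.4, [0, 0, 100], [0, 0, 0]],
    [0.4, [0, 0, 100], [0, 0, 0]]
  ]
}}

```text
time: 19.75
ee_pos: [0.3793, -0.2321, 0.1277]
tcp_rot: [179.9, 0.1, 99.2]
wrist_force: [-0.7, -0.3, -1.4]
opening: 0.0479
grasp_force: 41.9
```

{"method": "step_arm", "body": {
  "targets": [
    [0.4, [2, 20, 5], [0, 0, 0]],
    [0.4, [5, 65, 10], [0, 0, 0]],
    [0.4, [10, 112, 10], [0, 0, 0]],
    [0.4, [15, 160, 10], [0, 0, 0]],
    [0.4, [20, 208, 10], [0, 0, 0]],
    [0.4, [25, 256, 10], [0, 0, 0]],
    [0.4, [32, 304, 10], [0, 0, 0]],
    [0.4, [40, 345, 10], [0, 0, 0]]
  ]
}}

```text
time: 20.55
ee_pos: [0.4177, 0.1155, 0.1348]
tcp_rot: [-179.9, 0.0, 99.3]
wrist_force: [0.4, -0.1, -2.0]
opening: 0.0482
grasp_force: 41.8
```

{"method": "step_arm", "body": {
  "targets": [
    [0.4, [20, 30, 0], [0, 0, 0]],
    [0.4, [50, 45, 0], [0, 0, 0]],
    [0.4, [90, 47, 0], [0, 0, 0]],
    [0.4, [125, 47, 0], [0, 0, 0]],
    [0.4, [150, 47, 0], [0, 0, 0]],
    [0.4, [162, 47, 0], [0, 0, 0]],
    [0.4, [162, 47, 0], [0, 0, 0]],
    [0.4, [162, 47, 0], [0, 0, 0]]
  ]
}}

```text
time: 21.35
ee_pos: [0.5797, 0.1601, 0.1346]
tcp_rot: [-179.8, 0.0, 99.2]
wrist_force: [-0.3, 0.1, -0.7]
opening: 0.0482
grasp_force: 41.9
```

```bash
python3 - <<'E'
from h import *
im,d,P=cam("scene");XS=pts(d,P)
o=bot.get_obs();print(o["ee_pos"],o["tcp_rot"],o["opening"])
print("pot",circ(XS,np.array([.581,.16]),.115,.14,.025))
q=XS.reshape(-1,3);q=q[(np.hypot(q[:,0]-.581,q[:,1]-.16)<.024)&(q[:,2]>.07)];print(np.nanmin(q[:,2]))
E
```

```text
[0.57957921 0.16018134 0.13520859] [-1.79888220e+02  8.44320984e-03  9.92258418e+01] 0.04796228477100056
pot (array([579.5, 161.3]), 248)
0.10558071741291676
```

{"method": "step_arm", "body": {
  "targets": [
    [0.4, [1, 0, -15], [0, 0, 0]],
    [0.4, [1, 0, -35], [0, 0, 0]],
    [0.4, [1, 0, -58], [0, 0, 0]],
    [0.4, [1, 0, -76], [0, 0, 0]],
    [0.4, [1, 0, -85], [0, 0, 0]],
    [0.4, [1, 0, -89], [0, 0, 0]],
    [0.4, [1, 0, -92], [0, 0, 0]],
    [0.4, [1, 0, -92], [0, 0, 0]]
  ]
}}

```text
time: 22.2
ee_pos: [0.5817, 0.1604, 0.0447]
tcp_rot: [180.0, -0.0, 99.2]
wrist_force: [1.1, 0.1, -1.2]
opening: 0.0485
grasp_force: 41.9
```

{"method": "step_arm", "body": {
  "targets": [
    [0.4, [0, 0, -1], [0, 0, 0]],
    [0.4, [0, 0, -1.5], [0, 0, 0]],
    [0.4, [0, 0, -1.5], [0, 0, 0]]
  ]
}}

```text
time: 22.5
ee_pos: [0.5819, 0.1605, 0.0436]
tcp_rot: [179.9, -0.0, 99.2]
wrist_force: [-1.9, 0.2, 3.3]
opening: 0.0484
grasp_force: 42.3
```

{"method": "step_arm", "body": {
  "targets": [
    [0.62, [0, 0, 0], [0, 0, 0]],
    [0.7, [0, 0, 0], [0, 0, 0]],
    [0.75, [0, 0, 0], [0, 0, 0]],
    [0.75, [0, 0, 0], [0, 0, 0]],
    [0.75, [0, 0, 20], [0, 0, 0]],
    [0.75, [0, 0, 50], [0, 0, 0]],
    [0.75, [0, 0, 90], [0, 0, 0]],
    [0.75, [0, 0, 120], [0, 0, 0]]
  ]
}}

```text
time: 23.3
ee_pos: [0.5817, 0.1603, 0.1651]
tcp_rot: [179.9, -0.0, 99.2]
wrist_force: [1.1, 0.9, 0.2]
opening: 0.0641
grasp_force: 0.0
```

{"method": "step_arm", "body": {
  "targets": [
    [0.75, [-30, 0, 0], [0, 0, 0]],
    [0.75, [-70, 0, 0], [0, 0, 0]],
    [0.75, [-110, 0, 0], [0, 0, 0]],
    [0.75, [-150, 0, 0], [0, 0, 0]],
    [0.75, [-190, 0, 0], [0, 0, 0]],
    [0.75, [-220, 0, 0], [0, 0, 0]],
    [0.75, [-220, 0, 0], [0, 0, 0]],
    [0.75, [-220, 0, 0], [0, 0, 0]]
  ]
}}

```text
time: 24.1
ee_pos: [0.3617, 0.1605, 0.1632]
tcp_rot: [179.9, -0.0, 99.3]
wrist_force: [0.2, 0.1, 0.5]
opening: 0.0641
grasp_force: 0.0
```

```bash
python3 - <<'E'
from h import *
im,d,P=cam("scene");im2,d2,P2=cam("top");X=pts(d2,P2)
cv2.imwrite("pics/f.png",np.vstack([cv2.resize(im[80:280,170:420,::-1],(600,300)),cv2.resize(im2[110:220,170:440,::-1],(600,244))]))
for n,c,h in(("pot",(.581,.16),.066),("shaker",(.594,.081),.09),("jar",(.606,.002),.106),("mill",(.6195,-.077),.15),("tin",(.646,-.205),.137)):
    m=(X[:,:,2]>.016+h*.75)&(np.hypot(X[:,:,0]-c[0],X[:,:,1]-c[1])<(.036 if n!="tin" else .05));a=X[m];print(n,np.round((a.max(0)+a.min(0))*500)[:2],np.ptp(a,axis=0).round(3),np.max(a[:,2]))
E
```

```text
pot [579. 160.] [0.048 0.049 0.019] 0.08418430922970187
shaker [591.  81.] [0.034 0.033 0.024] 0.10749507666045542
jar [605.   2.] [0.044 0.043 0.032] 0.1284352552506847
mill [618. -75.] [0.049 0.049 0.037] 0.1682465360963994
tin [ 646. -205.] [0.099 0.098 0.021] 0.1427103025516702
```

View pics/f.png

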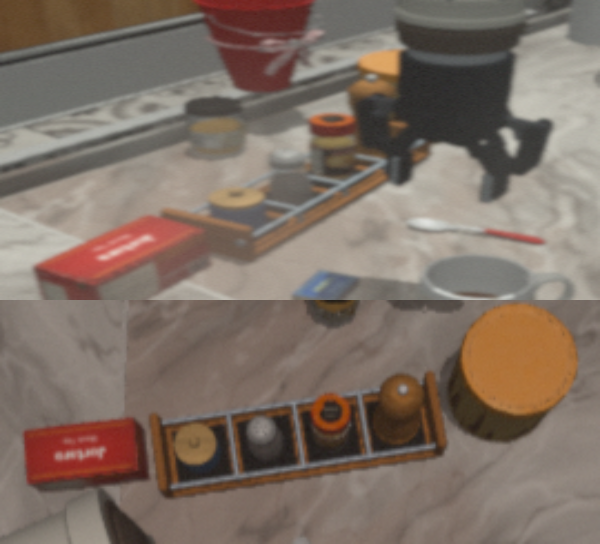

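All four stand upright in their bays, centred to about 3 mm. In the lower view the pot is at (195,443), the shaker at (263,437), the jar at (330,410) and the mill at (400,400). The tin and carton haven't moved.

```bash
python3 -c "
from workcell import bot
print(bot.job_done())"
```

```text
the job is handed in; nothing more can be done
None
```

The job is handed in: from the coffee tin to the tea carton the rack holds salt mill, spice jar, pepper shaker and salt pot, each upright and within about 3 mm of its bay centre by camera; no verdict was returned.

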